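# Free a wooden hinge leaf by drawing back its spring bar with the fork

### The arm

A 7-joint arm with a two-finger parallel gripper is mounted at the origin on the work surface. World frame = base frame: x ahead of the robot, y to its left, z up, the work surface at z = 0. Lengths are in m, angles in rad, forces in N, time in s.
With the tool pointing down it reaches from about 0.35 to 0.9 m from the base axis. Payload 8.1 kg.
Tool frame: the origin (TCP) lies at the very end of the fingers, on their centre line; the grasp point (between the pads) lies 19 mm behind it; z points along the fingers, y is the line along which they close (so a half turn about z gives the same grasp; the last joint's range is limited). The gripper opens to 92 mm and grips with 3 to 60 N. Pads are 19 mm wide; open, the fingers measure 130 mm over their backs; the gripper's body (75 mm by 190 mm) begins 47 mm behind the grasp point.
Start: joints at [-1.287, 0.434, 0.025, 1.573, -0.012, 1.134, -0.075], TCP at [0.236, 0.579, 0.227] pointing down, gripper open.
Joint ranges: [-2.62, 2.62], [-0.44, 2.09], [-1.27, 1.32], [0.08, 2.57], [-1.32, 4.46], [0.12, 2], [-2.74, 2.74]. Speed limits (rad/s): [2.22, 2.22, 3.01, 3.01, 3.14, 3.14, 3.14].

### API

Orientations are given as a unit quaternion [x, y, z, w].
In Python, from bench import arm, eyes, sign_off gives the robot as it stands.
- The arm moves only by the tool servo_tool, never from a script. Its argument "commands" is a list that holds one entry, the list of rows, each a list of 7 numbers: the turn, a rotation vector about the tool's x, y, z in a scale on which 1.0 is 2 rad, then the shift along the tool's x, y, z in fractions of the full range, 1 being 75 cm, then the finger opening in cm, from 0 to 9.18. In form: [[[ax, ay, az, x, y, z, fingers], ...]]. A call has 1 to 20 rows; each row is the pose to reach, as a shift and turn from the pose commanded when the call began, along the tool's axes at that moment; what a row does not reach only later rows make up. A row lasts 1/10 s, in which the tool goes at most 50 mm and 8.59 degrees, less where a joint would pass 70% of its speed; a pose out of reach is approached as far as the arm can. No shift or turn number may pass 1 either way. A call with a gripper value outside its range is refused whole. The fingers move at their own pace and stop on an object; "newtons" is the grip in N (left out, the last holds). Time passes only in rows, so rows that repeat a pose let the fingers close. It gives the time, the measured TCP pose, the force, the opening and the grip force at its end, in the units of the state.
- arm.observe(): the state, without advancing time (a new reading comes with each control period).
- eyes.camera(name): name is "side" or "top"; returns (picture, depth): 384x512x3 uint8, blue, green, red; 384x512 float32, m along the optical axis (not along the pixel's ray), 0 where there is no reading.
- eyes.camera_params(name): a dict with "fx", "fy", "cx", "cy" (pixels), "D" ([k1, k2, p1, p2, k3] as OpenCV has them; the pictures are not rectified), "extrinsics" (4x4, takes a point from world to camera coordinates). Camera axes: x right, y down, z forward; pixel columns grow to the right and rows downward; lengths in m; the calibration is good to about 2 mm. A picture is of the moment at which its call begins. camera_params takes no time and is no camera call.
- sign_off(): hands the job in; it is judged then, once.
The state is a dict: "clock": time; "joint_pos": joint angles; "joint_velocities": joint speeds; "joint_torque": joint torques, N m; "tcp_pos": TCP position; "eef_rot": TCP orientation; "ft_force": force on the tool from outside, world axes, zero at the start; "wrist_torque": the same for the moment, N m; "grip_width": finger opening in m; "grasp_force": force on a finger pad.
Only numpy, scipy, OpenCV 4.12 (cv2) and the standard library are available. Lean on these libraries where they do the work, as an engineer would, in place of code of your own. Each camera call takes 0.05 s, during which the arm holds its last target. There are 200 camera calls.

### The job

Take the forked tool out of its stand and use it, not the fingers, to push the collar of the hinge jig's spring bar sideways, gently (never 12 newtons or more), until the wooden hinge leaf comes free and rises in the jig. Then put the fork back in its slot, fully down, and stand the leaf upright on its foot in the empty near compartment of the tray. Leave the other things on the bench as they are.

Things in the scene. Friction and masses are not known exactly. Their poses are not given: they have to be found in the camera images.
- jig: Hinge jig, fixed to the bench. Origin on the bench under the well's centre, z up. Base plate 56 (x) x 112 (y, +28 to -84) x 6 mm. Dark steel well round the origin: inside 26 (x) x 26 (y), outside 45 x 46, rim 54 mm above the bench. The spring bar enters it from the -y side. Rear post at y -64 to -76, 44 high.
- gap (a point): Point on the bar's axis beside the well, (0, -28.3, 30) mm in the jig's frame, axes as the jig's: put the fork astride the bar here from above, blade across the bar (fork x along jig x). Between the well's outer face (jig y -23) and the collar 10 to 20 mm of the 8 mm thick bar lie bare.
- spring_bar: Steel spring bar, 8 mm thick, slides along the jig's y, 30 mm above the bench. Origin at its tip, at rest 4 mm towards -y from the well's centre; it reaches 7 to 9 mm into the leaf's eye and locks the leaf. Drawn out towards -y it needs 3 N, plus 0.5 N per mm, plus up to 2 N of friction; hard stop at 10 mm; springs back. Over 12 N damages it.
- collar_zone (a point): Point on the bar's axis, (0, -38, 30) mm in the jig's frame, fixed. The collar, a disc 26 mm across and 5 mm thick, is clamped on the bar with its face to the well at jig y -33 to -43: exactly where differs each time and is not reported; find it by feel. When the bar's tip is out of the eye a sprung lifter raises the leaf 19 mm at 0.1 m/s and keeps it there.
- leaf: Wooden hinge leaf, loose upright block 22 (x) x 24 (y) x 75 mm high, about 50 g, eye through it along y (12 wide, 5 to 16 mm above the foot). Origin at the centre of its foot, z up. Locked: foot 21 mm above the bench. Freed: 40 mm, clear above the bar, top at 115 mm.
- fork: Forked tool, loose, upright, about 90 g. Origin at the prong tips on the centre line, z up the handle, x across the prongs. Steel blade 29 (x) x 5.5 (y), 52 mm long: two prongs 8 wide, 30 long, 13 apart, solid web above. Wooden handle 16 (x) x 22 (y), from 52 to 127 mm above the tips. Half-turn symmetric. Handle's lower end rests on the stand.
- stand: Fork stand, fixed wooden block 100 (x) x 140 (y) x 56 mm high. Origin on the bench under the centre of its blade slot, 34 (x) x 12 (y) mm, floor at 3.5 mm. Fork fully down: its origin 4 mm above the bench, axes parallel to the stand's, either way round. Two short tools, tops at 108 mm, stand in it at (20, 55) and (-20, -56) mm.
- tray: Wooden tray, fixed, 150 (x) x 100 (y) x 22 mm high, walls and floor 5 mm thick, split by a wall across its middle (x = 0). Origin on the bench under its centre. The near compartment (x -70 to -2.5, y -45 to 45 mm) is empty; the far one (+x) holds a spare leaf lying down.
- spare: spare hinge leaf, 22 x 24 x 60 mm, lying in the tray's far compartment; bystander.
- lidded_box: turned lidded wooden box, 74 across, 76 high; bystander. Origin: centre of its underside.
- cup: wooden cup, 72 across, 85 high; bystander. Origin: centre of its underside.
- brush: hand brush lying on the bench; bystander.
- wood_ring: wooden ring, 48 across, 18 high; bystander. Origin: centre of its underside.
- mallet: small wooden mallet lying on the bench; bystander.
- blank: wood blank 90 x 35 x 24, lying; bystander. Origin: centre of its underside.
- oil: small glass jar, 44 across, 90 high; bystander. Origin: centre of its underside.
Things that resemble listed ones, but are neither listed nor needed, are in the scene too. What is shaped like the leaf but black or blue is not meant.

How it is judged:
By the outcome, as a careful person would: the job done as asked, in the order asked, and still so for the second after the job is handed in, with the robot touching nothing.
It also fails if it takes over 72 s, if anything falls off the work surface, if the arm or the gripper's body presses on something with over 40 N, if the wrist force passes 120 N, or if a joint passes its speed limit or range.

## Working session

There is one attempt and no reset: what is moved stays moved. The work goes in short steps, Python scripts to look and compute and a tool call to move; the robot and the scene stay as the last step left them, time stands still between calls to the robot, and variables do not carry over. Pictures are saved under pics/ and viewed, at most 10 in all, crops included, and the job is handed in when it is done.

Besides the shell and the picture viewer there is one more tool, called after "Request:" by a JSON object that holds its "fn" and its "kwargs". servo_tool: Moves the arm, as the interface text tells. Its arguments: {"type":"object","properties":{"commands":{"type":"array"},"newtons":{"type":"number"}},"required":["commands"]}

```bash
mkdir -p pics; cat > h.py <<'E'
import numpy as np, cv2
from bench import arm, eyes, sign_off
def snap(n, f=None):
    im,d=eyes.camera(n); im=np.array(im)
    np.savez('%s.npz'%(f or n),im=im,d=d)
    return im,d
def load(n):
    z=np.load('%s.npz'%n); return z['im'],z['d']
def P(n):
    p=eyes.camera_params(n); K=np.array([[p['fx'],0,p['cx']],[0,p['fy'],p['cy']],[0,0,1.]]); return K,np.array(p['D'],float),np.array(p['extrinsics'])
def rays(n,px):
    K,D,E=P(n); u=cv2.undistortPoints(np.array(px,float).reshape(-1,1,2),K,D).reshape(-1,2)
    d=np.c_[u,np.ones(len(u))]@E[:3,:3]; return -E[:3,:3].T@E[:3,3],d
def onz(n,px,z):
    o,d=rays(n,px); return o+d*((z-o[2])/d[:,2])[:,None]
def cloud(n,d):
    h,w=d.shape; uv=np.stack(np.meshgrid(np.arange(w),np.arange(h)),-1).reshape(-1,2)
    o,r=rays(n,uv); return (o+r*d.reshape(-1,1)).reshape(h,w,3)
def proj(n,X):
    K,D,E=P(n); return cv2.projectPoints(np.array(X,float).reshape(-1,1,3),cv2.Rodrigues(E[:3,:3])[0],E[:3,3],K,D)[0].reshape(-1,2)
E
python3 - <<'E'
from h import *
for n in('top','side'):
    im,d=snap(n); cv2.imwrite(f'pics/{n}0.png',cv2.resize(im,(800,600),interpolation=cv2.INTER_CUBIC))
    K,D,E=P(n); print(n,K[0,0],(-E[:3,:3].T@E[:3,3]).round(3),E[2,:3].round(3),D)
s=arm.observe(); print(s)
E
```

```text
top 397.0617307382783 [0.392 0.001 0.948] [ 0.168 -0.01  -0.986] [-0.01404144  0.          0.          0.          0.        ]
side 463.94390596215317 [-0.033 -0.768  0.736] [ 0.486  0.664 -0.569] [-0.09867473  0.          0.          0.          0.        ]
{'clock': 0.1, 'joint_pos': array([-1.28660483,  0.4351471 ,  0.02495066,  1.57398975, -0.01159294,
        1.13400493, -0.0751297 ]), 'joint_velocities': array([ 0.00146192, -0.00175371, -0.00146488, -0.00268217,  0.00097011,
        0.00284487, -0.00016586]), 'joint_torque': array([ 2.76131192e-03, -6.69120383e+01,  9.87474471e-01, -3.15144324e+01,
       -6.06658682e-02,  3.74746229e-02,  7.03203614e-05]), 'tcp_pos': array([0.23562922, 0.5783919 , 0.22603337]), 'eef_rot': array([ 1.92229265e-01,  9.81349793e-01, -6.98349196e-04, -7.32770100e-05]), 'ft_force': array([ 0.8551066 ,  0.19898936, -0.16265411]), 'wrist_torque': array([ 0.00162521, -0.04015935, -0.01449647]), 'grasp_force': 0.0, 'grip_width': 0.09186200652401764}
```

View pics/top0.png

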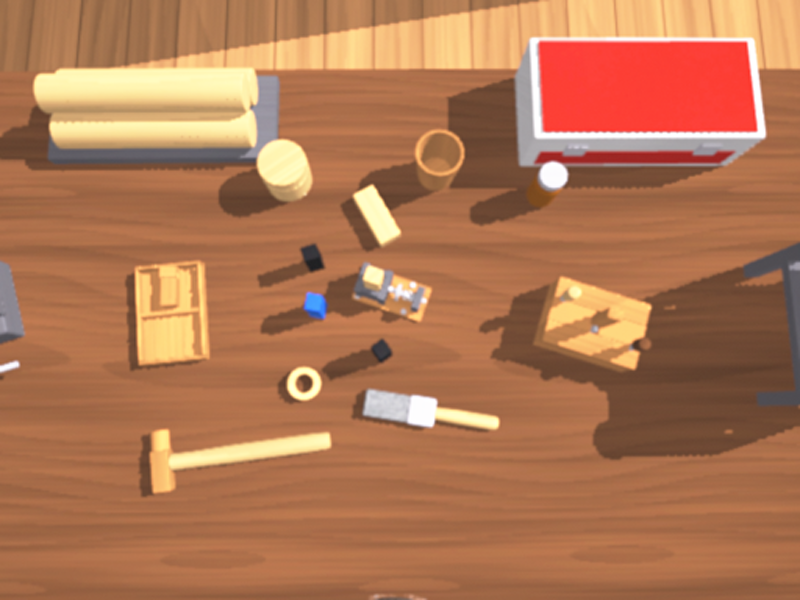

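View pics/side0.png

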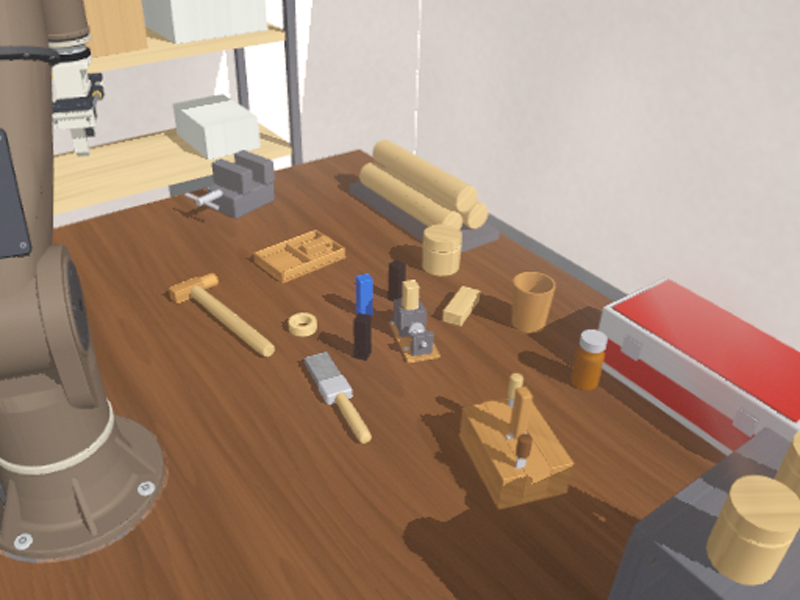

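Top view (800x600 scale): jig at (392,290), leaf top in the well at (373,277), and the stand at (595,325) with the fork between two short tools. The tray is at (172,312), with its empty compartment on the lower, near side. The leaf-like candidates are black (313,257), black (381,350), blue (315,305) and wood (373,277). Only the wooden one sits in the jig, so it is the one meant. I'll confirm that in an enlarged composite.

```bash
python3 - <<'E'
from h import *
def c(n,x0,y0,w,h): 
    im,_=load(n); return cv2.resize(im[y0:y0+h,x0:x0+w],(400,300),interpolation=cv2.INTER_CUBIC)
a=np.vstack([np.hstack([c('top',335,165,88,66),c('top',212,160,72,54)]),np.hstack([c('side',285,232,88,88),c('side',236,172,60,60)])])
cv2.imwrite('pics/crop1.png',a)
for n in('top','side'):
    im,d=load(n); X=cloud(n,d); np.save(n+'X.npy',X)
    for nm,lo,hi in(('stand',(.30,-.45),(.62,-.15)),):
        pass
X=np.load('topX.npy')
def at(u,v): return X[int(v*.64),int(u*.64)].round(3)
for nm,p in dict(stand=(595,330),leaf=(373,275),post=(418,297),tray=(172,340),bench=(450,350),traywall=(172,314)).items(): print(nm,at(*p))
E
```

```text
stand [ 0.501 -0.296  0.054]
leaf [0.576 0.025 0.096]
post [ 0.553 -0.04   0.044]
tray [0.498 0.334 0.004]
bench [ 0.478 -0.091 -0.002]
traywall [0.537 0.33  0.02 ]
```

View pics/crop1.png

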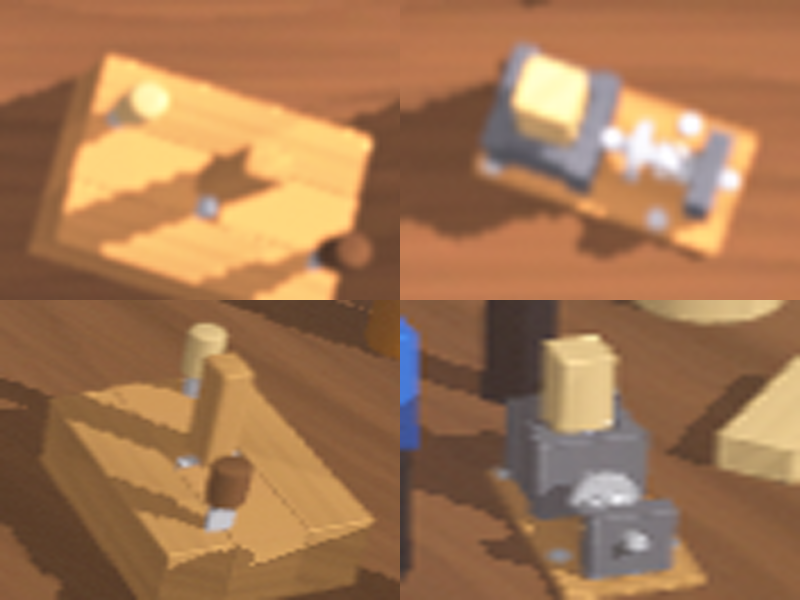

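The crops show the wooden leaf standing in the steel well (top-right panel (550,97), side panel (578,385)), so it is confirmed. The tall square handle at side panel (220,410), the highest of the three tools in the stand, is the fork.

```bash
python3 - <<'E'
from h import *
X={n:np.load(n+'X.npy') for n in('top','side')}
def sel(n,lo,hi):
    P=X[n].reshape(-1,3); return P[((P>lo)&(P<hi)).all(1)]
def rect(nm,lo,hi):
    for n in X:
        p=sel(n,lo,hi)
        if len(p)<4: print(nm,n,len(p)); continue
        c,s,a=cv2.minAreaRect((p[:,:2]*1000).astype(np.float32)); print(nm,n,len(p),'c',np.round(c,1),'s',np.round(s,1),'a',round(a,1),'zmed',np.median(p[:,2]).round(4),'zmax',p[:,2].max().round(4),'mean',p[:,:2].mean(0).round(4))
S=((.42,-.40),(.60,-.18))
rect('stand top',(*S[0],.050),(*S[1],.060))
rect('fork top',(*S[0],.124),(*S[1],.14))
rect('fork+',(*S[0],.112),(*S[1],.124))
rect('pale tool',(.52,-.40,.1),(.60,-.18,.115))
rect('dark tool',(.42,-.40,.1),(.48,-.18,.115))
J=((.51,-.075),(.62,.065))
rect('leaf top',(*J[0],.09),(*J[1],.12))
rect('well rim',(*J[0],.050),(*J[1],.058))
rect('post',(.51,-.075,.041),(.62,-.02,.048))
rect('base',(*J[0],.0035),(*J[1],.009))
rect('tray rim',(.44,.26,.018),(.64,.42,.026))
rect('tray floor near',(.46,.28,.003),(.53,.39,.007))
print(X['top'][330:340:3,150:160:3,2])
E
```

```text
stand top top 2276 c [ 511.9 -301.1] s [139.4 101.4] a 71.6 zmed 0.0542 zmax 0.0595 mean [ 0.5093 -0.2993]
stand top side 1893 c [ 511.2 -304.3] s [143.2 103.5] a 71.7 zmed 0.0548 zmax 0.0599 mean [ 0.5029 -0.3118]
fork top top 81 c [ 512.8 -300.5] s [22.5 15.6] a 72.2 zmed 0.1287 zmax 0.1327 mean [ 0.5128 -0.2998]
fork top side 73 c [ 511.1 -304.3] s [24.4 15.5] a 69.6 zmed 0.1287 zmax 0.132 mean [ 0.51   -0.3052]
fork+ top 22 c [ 509.6 -294.9] s [23.6 10.9] a 34.7 zmed 0.1187 zmax 0.1238 mean [ 0.5099 -0.2947]
fork+ side 51 c [ 506.7 -307. ] s [12.5 23.1] a 25.8 zmed 0.118 zmax 0.1239 mean [ 0.5069 -0.3085]
pale tool top 59 c [ 534.9 -268.5] s [52.4 16.5] a 44.2 zmed 0.1044 zmax 0.1105 mean [ 0.5468 -0.2564]
pale tool side 45 c [ 545.6 -257.9] s [17.6 15.6] a 38.5 zmed 0.1043 zmax 0.1079 mean [ 0.545  -0.2583]
dark tool top 48 c [ 472.9 -345.9] s [15.9 12.7] a 88.1 zmed 0.1052 zmax 0.1088 mean [ 0.4737 -0.3459]
dark tool side 58 c [ 472.7 -350.6] s [14.4 16.2] a 0.3 zmed 0.1058 zmax 0.1102 mean [ 0.4724 -0.3515]
leaf top top 108 c [575.9  24.2] s [23.8 21.4] a 72.0 zmed 0.0948 zmax
[... 695 characters left out ...]
 mean [ 0.5507 -0.0211]
tray rim top 650 c [537.8 333.8] s [150.4 101.5] a 5.4 zmed 0.0212 zmax 0.026 mean [0.5452 0.3349]
tray rim side 283 c [537.  330.2] s [154.  104.7] a 5.2 zmed 0.0208 zmax 0.026 mean [0.5422 0.3276]
tray floor near top 680 c [497.2 328.6] s [70.8 96.1] a 3.3 zmed 0.0046 zmax 0.007 mean [0.4998 0.3334]
tray floor near side 163 c [494.9 329.3] s [68.6 98.7] a 1.2 zmed 0.0046 zmax 0.007 mean [0.5007 0.3378]
[[-2.63359038e-03 -1.25516954e-03 -1.19640150e-03  1.61251153e-03]
 [-2.72205943e-03  6.93798396e-04  3.81251603e-04 -1.39061638e-03]
 [-8.78549349e-04  6.12838959e-06  3.32499783e-04 -3.77652788e-03]
 [-2.91499819e-03 -1.67998688e-03  1.37995330e-03 -5.86343255e-04]]
```

```bash
cat >> h.py <<'E'
from scipy.spatial.transform import Rotation as R
def down(deg):  # tool z down, tool y at world angle deg
    a=np.radians(deg); y=np.array([np.cos(a),np.sin(a),0]); z=np.array([0,0,-1.]); return R.from_matrix(np.c_[np.cross(y,z),y,z])
def plan(*ts):
    s=arm.observe(); R0=R.from_quat(s['eef_rot']); p=np.array(s['tcp_pos'])
    for x,y,z,deg in ts:
        print('turn',(R0.inv()*down(deg)).as_rotvec().round(4),'shift cm',(R0.inv().apply(np.array([x,y,z])-p)*100).round(2))
E
python3 - <<'E'
from h import *
plan((.5,.2,.25,25),(.512,-.3024,.2,-18.4))
E
```

```text
turn [-1.300e-03  6.000e-04  7.476e-01] shift cm [-38.76 -25.07  -2.36]
turn [-1.0000e-03  1.2000e-03  1.5051e+00] shift cm [-58.83 -71.14   2.71]
```

The manual's scale: shifts go in shares of 75 cm and turns go in shares of 2 rad. Converting my numbers, -71.1 cm is -0.948, 1.2 cm is 0.016, 1.505 rad is 0.7525.

Request:
{"fn": "servo_tool", "kwargs": {"commands": [[[0,0,0.05,-0.0667,-0.0427,-0.0307,9.18],[0,0,0.1,-0.1333,-0.0853,-0.0307,9.18],[0,0,0.15,-0.2,-0.128,-0.0307,9.18],[0,0,0.2,-0.2667,-0.1707,-0.0307,9.18],[0,0,0.25,-0.3333,-0.2133,-0.0307,9.18],[0,0,0.3,-0.4,-0.256,-0.0307,9.18],[0,0,0.35,-0.46,-0.296,-0.0307,9.18],[0,0,0.39,-0.5133,-0.34,-0.0307,9.18],[0,0,0.43,-0.54,-0.4,-0.0307,9.18],[0,0,0.47,-0.5667,-0.46,-0.0307,9.18],[0,0,0.51,-0.5933,-0.52,-0.0267,9.18],[0,0,0.55,-0.62,-0.58,-0.02,9.18],[0,0,0.59,-0.6467,-0.64,-0.0133,9.18],[0,0,0.63,-0.6733,-0.7,-0.0067,9.18],[0,0,0.67,-0.7,-0.76,0,9.18],[0,0,0.71,-0.7267,-0.82,0.0067,9.18],[0,0,0.73,-0.7533,-0.88,0.016,9.18],[-0.0005,0.0005,0.745,-0.7733,-0.924,0.0267,9.18],[-0.0005,0.0005,0.7525,-0.784,-0.948,0.036,9.18],[-0.0005,0.0005,0.7525,-0.784,-0.948,0.036,9.18]]]}}

```text
clock: 2.1
tcp_pos: [0.5097, -0.3075, 0.1987]
eef_rot: [0.813, 0.582, -0.001, 0.0]
ft_force: [-0.9, 0.1, 0.9]
grip_width: 0.0918
grasp_force: 0.0
```

```bash
python3 - <<'E'
from h import *
s=arm.observe(); Rm=R.from_quat(s['eef_rot']).as_matrix(); p=s['tcp_pos']; print(p,Rm.round(4)[:,1],s['joint_pos'].round(2))
im,d=snap('side'); im2,d2=snap('top'); im=im.copy()
h=s['grip_width']/2
pts=[p+Rm@np.array([sx*.0095,y,0]) for y in(-h-.019,-h,h,h+.019) for sx in(-1,1)]
q=proj('side',pts); print(q.round(1).tolist())
x0,y0=int(q[:,0].mean())-50,int(q[:,1].mean())-40
c=cv2.resize(im[y0:y0+75,x0:x0+100],(800,600),interpolation=cv2.INTER_CUBIC)
for a in q: cv2.circle(c,tuple(int(v) for v in (a-[x0,y0]+.5)*8-.5),3,(0,0,255),-1)
cv2.imwrite('pics/grip1.png',c); print(x0,y0)
X=cloud('side',d)
m=(X[...,2]>.195)&(X[...,2]<.215)&(abs(X[...,0]-p[0])<.12)&(abs(X[...,1]-p[1])<.12)
loc=(X[m]-p)@Rm; print(len(loc)); 
f=loc[loc[:,2]<.001]
for sgn in(-1,1):
    g=loc[np.sign(loc[:,1])==sgn]; print(sgn,len(g),(g.min(0)*1000).round(1),(g.max(0)*1000).round(1))
X=cloud('top',d2)
m=(X[...,2]>.195)&(X[...,2]<.3)&(abs(X[...,0]-p[0])<.12)&(abs(X[...,1]-p[1])<.12);print('top',m.sum())
E
```

```text
[ 0.50973765 -0.30748159  0.1986693 ] [ 0.9466 -0.3223 -0.001 ] [ 0.    0.46  0.65  1.72 -0.31  1.07  0.43]
[[309.8, 233.2], [305.9, 227.0], [319.3, 231.5], [315.3, 225.4], [363.5, 223.5], [358.9, 217.6], [372.3, 221.8], [367.6, 216.1]]
289 184
136
-1 50 [-14.1 -63.2 -16.2] [  8.5 -45.1   1.8]
1 86 [-14.2  43.8 -16. ] [ 8.5 60.6  1.8]
top 970
```

View pics/grip1.png

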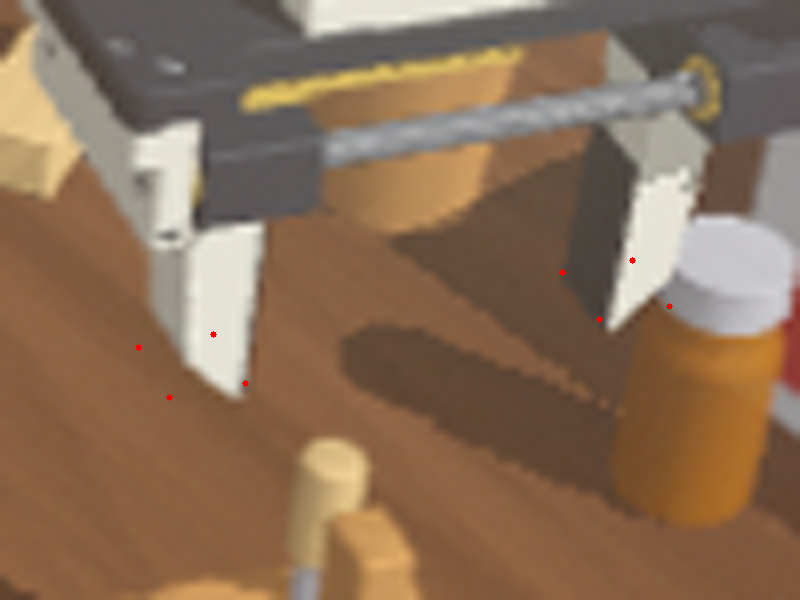

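The side view shows the finger tips at crop (238,398) and (610,330), about 1.6 px below their predictions. The side camera is therefore biased by about (-1.9,-2.3) mm, while the top camera nearly agrees with the arm. After correction the fork is at (0.513,-0.301).

```bash
python3 - <<'E'
from h import *
plan((.513,-.3012,.14,-18.3),(.513,-.3012,.062,-18.3))
E
```

```text
turn [-0.0016  0.0001 -0.0061] shift cm [0.34 0.14 5.88]
turn [-0.0016  0.0001 -0.0061] shift cm [ 0.34  0.15 13.68]
```

Scaled: 5.9 cm is 0.0787, 0.34 cm is 0.0045, -0.006 rad is -0.003.

Request:
{"fn": "servo_tool", "kwargs": {"commands": [[[-0.0008,0,-0.003,0.0045,0.0019,0.0267,9.18],[-0.0008,0,-0.003,0.0045,0.0019,0.0533,9.18],[-0.0008,0,-0.003,0.0045,0.0019,0.0787,9.18],[-0.0008,0,-0.003,0.0045,0.0019,0.0787,9.18]]]}}

```text
clock: 2.6
tcp_pos: [0.5138, -0.2954, 0.1386]
eef_rot: [0.809, 0.588, 0.0, -0.002]
ft_force: [-0.1, 0.4, 0.3]
grip_width: 0.092
grasp_force: 0.0
```

```bash
python3 - <<'E'
from h import *
print(arm.observe()['tcp_pos'])
plan((.513,-.3012,.062,-18.3))
E
```

```text
[ 0.5137767  -0.2953951   0.13859651]
turn [-0.0028 -0.0031  0.0069] shift cm [-0.6   0.13  7.66]
```

Request:
{"fn": "servo_tool", "kwargs": {"commands": [[[0,0,0,0,0,0,9.18],[0,0,0,0,0,0,9.18],[0,0,0,0,0,0,9.18]]]}}

```text
clock: 2.9
tcp_pos: [0.5152, -0.2986, 0.1418]
eef_rot: [0.809, 0.588, 0.002, 0.001]
ft_force: [0.0, 0.1, -0.2]
grip_width: 0.0917
grasp_force: 0.0
```

```bash
python3 - <<'E'
from h import *
s=arm.observe(); print(s['tcp_pos'],s['joint_velocities'].round(3))
plan((.513,-.3012,.062,-18.3))
E
```

```text
[ 0.51515434 -0.29863638  0.14184044] [ 0.005  0.003  0.002  0.004 -0.002 -0.003  0.002]
turn [ 0.0034 -0.0013  0.0048] shift cm [-0.32 -0.15  7.98]
```

Scaled: 7.8 cm is 0.104, -0.15 cm is -0.002, 0.005 rad is 0.0025.

Request:
{"fn": "servo_tool", "kwargs": {"commands": [[[0,0,0.0025,-0.004,-0.002,0,9.18],[0,0,0.0025,-0.004,-0.002,0.0267,9.18],[0,0,0.0025,-0.004,-0.002,0.0533,9.18],[0,0,0.0025,-0.004,-0.002,0.08,9.18],[0,0,0.0025,-0.004,-0.002,0.096,9.18],[0,0,0.0025,-0.004,-0.002,0.104,9.18],[0,0,0.0025,-0.004,-0.002,0.104,9.18],[0,0,0.0025,-0.004,-0.002,0.104,9.18],[0,0,0.0025,-0.004,-0.002,0.104,9.18],[0,0,0.0025,-0.004,-0.002,0.104,9.18]]]}}

```text
clock: 3.9
tcp_pos: [0.5127, -0.3012, 0.0634]
eef_rot: [0.811, 0.585, 0.001, 0.001]
ft_force: [-0.2, 0.3, -0.2]
grip_width: 0.0919
grasp_force: 0.0
```

```bash
python3 - <<'E'
from h import *
s=arm.observe(); print(s['tcp_pos'],s['joint_velocities'].round(3))
plan((.513,-.3012,.062,-18.3))
E
```

```text
[ 0.51273475 -0.30115568  0.06341797] [-0.     0.003 -0.002  0.004 -0.002 -0.004  0.001]
turn [ 0.0028 -0.0013 -0.0006] shift cm [0.   0.03 0.14]
```

Scaled: 0.1 cm is 0.0013, 0.03 cm is 0.0004.

Request:
{"fn": "servo_tool", "kwargs": {"commands": [[[0,0,0,0,0.0004,0.0013,6],[0,0,0,0,0.0004,0.0013,3],[0,0,0,0,0.0004,0.0013,2],[0,0,0,0,0.0004,0.0013,1],[0,0,0,0,0.0004,0.0013,1],[0,0,0,0,0.0004,0.0013,1],[0,0,0,0,0.0004,0.0013,1],[0,0,0,0,0.0004,0.0013,1],[0,0,0,0,0.0004,0.0013,1],[0,0,0,0,0.0004,0.0013,1]]], "newtons": 20}}

```text
clock: 4.9
tcp_pos: [0.5127, -0.3011, 0.0618]
eef_rot: [0.811, 0.585, 0.001, 0.0]
ft_force: [1.2, -0.8, -0.6]
grip_width: 0.0166
grasp_force: 0.2
```

Request:
{"fn": "servo_tool", "kwargs": {"commands": [[[0,0,0,0,0,0,0.8],[0,0,0,0,0,0,0.8],[0,0,0,0,0,0,0.8],[0,0,0,0,0,0,0.8]]], "newtons": 55}}

```text
clock: 5.3
tcp_pos: [0.5127, -0.3011, 0.0618]
eef_rot: [0.811, 0.585, 0.001, 0.0]
ft_force: [-0.9, -0.3, -0.4]
grip_width: 0.016
grasp_force: 55.0
```

```bash
python3 - <<'E'
from h import *
s=arm.observe(); np.save('grip.npy',np.r_[s['tcp_pos'],s['eef_rot']]); r=R.from_quat(s['eef_rot']).as_matrix(); print(np.degrees(np.arctan2(r[1,1],r[0,1])),r[:,2])
plan((.5127,-.3011,.15,-18.35),(.5674,-.0032,.15,-19))
E
```

```text
-18.33932657463633 [ 2.14545109e-03  6.52477571e-04 -9.99997486e-01]
turn [ 0.0018 -0.0013  0.0002] shift cm [ 0.01  0.02 -8.82]
turn [ 0.0018 -0.0013  0.0115] shift cm [30.01 -4.16 -8.79]
```

Scaled: 30 cm is 0.4, 29.2 cm is 0.3893, 0.011 rad is 0.0055.

Request:
{"fn": "servo_tool", "kwargs": {"commands": [[[0,0,0,0,0,-0.0133,0.8],[0,0,0,0,0,-0.04,0.8],[0,0,0,0,0,-0.0733,0.8],[0,0,0,0,0,-0.1067,0.8],[0,0,0,0.0067,-0.0013,-0.1173,0.8],[0,0,0,0.0267,-0.004,-0.1173,0.8],[0.0005,-0.0005,0.002,0.0667,-0.0093,-0.1173,0.8],[0.0005,-0.0005,0.004,0.1067,-0.0147,-0.1173,0.8],[0.0005,-0.0005,0.0055,0.1533,-0.0213,-0.1173,0.8],[0.0005,-0.0005,0.0055,0.2,-0.028,-0.1173,0.8],[0.0005,-0.0005,0.0055,0.2467,-0.0347,-0.1173,0.8],[0.0005,-0.0005,0.0055,0.2933,-0.04,-0.1173,0.8],[0.0005,-0.0005,0.0055,0.3333,-0.0467,-0.1173,0.8],[0.0005,-0.0005,0.0055,0.3667,-0.0507,-0.1173,0.8],[0.0005,-0.0005,0.0055,0.3893,-0.0547,-0.1173,0.8],[0.0005,-0.0005,0.0055,0.4,-0.0553,-0.1173,0.8],[0.0005,-0.0005,0.0055,0.4,-0.0553,-0.1173,0.8],[0.0005,-0.0005,0.0055,0.4,-0.0553,-0.1173,0.8],[0.0005,-0.0005,0.0055,0.4,-0.0553,-0.1173,0.8],[0.0005,-0.0005,0.0055,0.4,-0.0553,-0.1173,0.8]]]}}

```text
clock: 7.3
tcp_pos: [0.5672, -0.0044, 0.1501]
eef_rot: [0.814, 0.58, 0.0, 0.0]
ft_force: [-0.6, -0.1, -0.6]
grip_width: 0.016
grasp_force: 55.0
```

```bash
python3 - <<'E'
from h import *
s=arm.observe(); Rm=R.from_quat(s['eef_rot']).as_matrix(); p=s['tcp_pos']; print(p,s['joint_velocities'].round(3),s['ft_force'])
plan((.5674,-.0032,.15,-19))
im,d=snap('side'); X=cloud('side',d)-[-.00185,-.0023,0]
# blade points, in tool frame (tip expected at z=+.0578)
loc=(X.reshape(-1,3)-p)@Rm*1000
m=(abs(loc[:,0])<14)&(abs(loc[:,1])<22)&(loc[:,2]>8)&(loc[:,2]<62)
g=loc[m]; print(len(g))
for a in range(8,62,6):
    k=g[(g[:,2]>=a)&(g[:,2]<a+6)]
    if len(k): print(a,len(k),np.percentile(k,5,axis=0).round(1),np.median(k,0).round(1),np.percentile(k,95,axis=0).round(1))
q=proj('side',[p])[0]; x0,y0=int(q[0])-40,int(q[1])-25
cv2.imwrite('pics/fork1.png',cv2.resize(im[y0:y0+75,x0:x0+80],(640,600),interpolation=cv2.INTER_CUBIC)); print(x0,y0)
E
```

```text
[ 0.56720381 -0.0044175   0.15005709] [-0.003 -0.    -0.005 -0.002 -0.001  0.002  0.   ] [-0.55736743 -0.09542619 -0.61025614]
turn [ 0.0007 -0.0001 -0.0013] shift cm [ 0.12 -0.02  0.01]
158
8 22 [ -4.6 -12.3   8.7] [-2.9 -4.4 11.1] [ 1.5 12.2 13.6]
14 24 [ -4.5 -12.6  15.4] [-2.3  0.3 17.9] [ 2.2 12.5 19.8]
20 23 [ -6.1 -13.   20.4] [-3.2 -1.  23. ] [ 0.5 13.3 25.7]
26 20 [ -4.5 -13.8  26.3] [-2.6 -3.8 28.5] [ 0.6 13.4 31.6]
32 16 [ -4.7 -12.6  32.2] [-2.1  7.7 35. ] [ 3.1 14.1 37.8]
38 17 [ -3.7 -13.3  38.8] [-2.3  7.1 41.1] [ 1.7 15.  43.9]
44 14 [ -4.1 -12.   44.7] [-2.3  0.3 46.3] [-0.4 13.4 49.7]
50 16 [ -3.5 -12.9  50.6] [-2.1 -5.8 52.8] [ 1.9 15.  55.7]
56 6 [ -1.7 -13.1  56.2] [-0.4 -7.9 57. ] [ 0.5 11.7 60. ]
226 143
```

View pics/fork1.png

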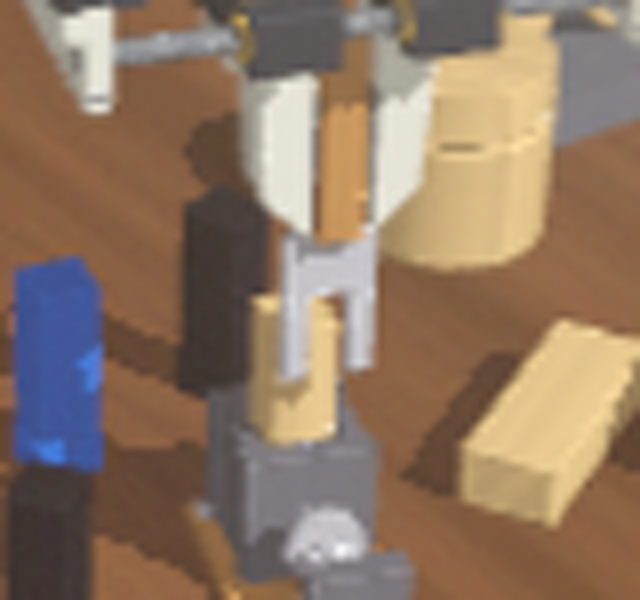

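The fork is centred in the grasp: blade face at tool x of about -2.4 mm, edges at ±13.5 mm. It hangs upright. Next I descend in stages.

Scaled: 5.5 cm is 0.0733, 5.2 cm is 0.0693.

Request:
{"fn": "servo_tool", "kwargs": {"commands": [[[0,0,0,0.0013,0,0.02,0.8],[0,0,0,0.0013,0,0.04,0.8],[0,0,0,0.0013,0,0.0533,0.8],[0,0,0,0.0013,0,0.0587,0.8],[0,0,0,0.0013,0,0.064,0.8],[0,0,0,0.0013,0,0.0693,0.8],[0,0,0,0.0013,0,0.0733,0.8],[0,0,0,0.0013,0,0.0733,0.8],[0,0,0,0.0013,0,0.0733,0.8],[0,0,0,0.0013,0,0.0733,0.8]]]}}

```text
clock: 8.35
tcp_pos: [0.5679, -0.0023, 0.0953]
eef_rot: [0.814, 0.581, 0.0, 0.0]
ft_force: [-0.4, -0.6, -1.5]
grip_width: 0.0154
grasp_force: 55.0
```

```bash
python3 - <<'E'
from h import *
s=arm.observe(); print(s['tcp_pos'],s['ft_force'],s['wrist_torque'])
plan((.5674,-.0032,.068,-19))
im,d=snap('side'); q=proj('side',[s['tcp_pos']])[0]; x0,y0=int(q[0])-25,int(q[1])-5
cv2.imwrite('pics/fork2.png',cv2.resize(im[y0:y0+50,x0:x0+50],(600,600),interpolation=cv2.INTER_CUBIC))
E
```

```text
[ 0.56793318 -0.00234349  0.09527702] [-0.41667575 -0.56402709 -1.53337185] [-0.13501634  0.07002656  0.05927064]
turn [ 0.001  -0.0005  0.0005] shift cm [-0.1  -0.03  2.73]
```

View pics/fork2.png

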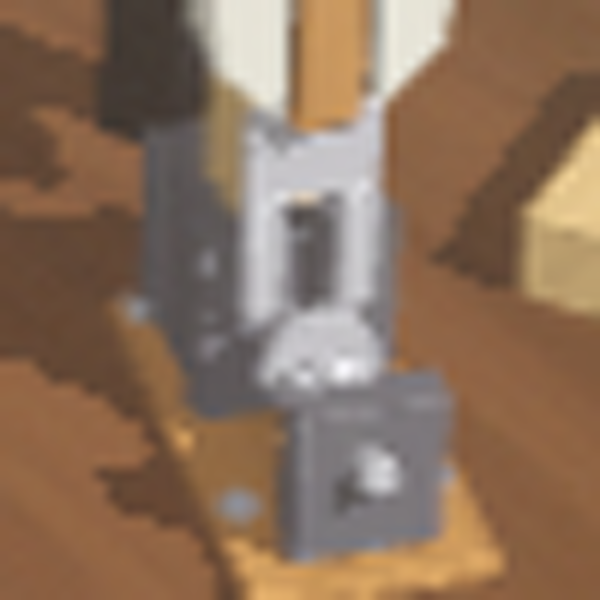

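The fork (centre px 315) lines up with the collar (px 320) and sits behind it on the well side, and the force is negligible. I lower it the rest of the way.

Request:
{"fn": "servo_tool", "kwargs": {"commands": [[[0,0,0,-0.0013,0,0.004,0.8],[0,0,0,-0.0013,0,0.0093,0.8],[0,0,0,-0.0013,0,0.0147,0.8],[0,0,0,-0.0013,0,0.02,0.8],[0,0,0,-0.0013,0,0.02,0.8]]]}}

```text
clock: 8.9
tcp_pos: [0.567, -0.0033, 0.0793]
eef_rot: [0.814, 0.581, -0.0, -0.0]
ft_force: [-0.4, 0.2, -1.1]
grip_width: 0.0157
grasp_force: 55.0
```

Scaled: 1.2 cm is 0.016, 0.8 cm is 0.0107.

Request:
{"fn": "servo_tool", "kwargs": {"commands": [[[0,0,0,0,0,0.0053,0.8],[0,0,0,0,0,0.0107,0.8],[0,0,0,0,0,0.016,0.8],[0,0,0,0,0,0.016,0.8],[0,0,0,0,0,0.016,0.8],[0,0,0,0,0,0.016,0.8]]]}}

```text
clock: 9.5
tcp_pos: [0.5676, -0.0033, 0.0682]
eef_rot: [0.814, 0.581, 0.0, 0.0]
ft_force: [-0.7, 0.6, -0.5]
grip_width: 0.016
grasp_force: 55.0
```

```bash
cat >> h.py <<'E'
J=np.array([.5766,.0236]); Y=np.array([.3256,.9455]); XA=np.array([.9455,-.3256])
def st():
    s=arm.observe(); p=s['tcp_pos']; f=s['ft_force']
    print('jig y',((p[:2]-J)@Y*1000).round(2),'jig x',((p[:2]-J)@XA*1000).round(2),'z',p[2].round(4),'Fy',(f[:2]@Y).round(2),'Fx',(f[:2]@XA).round(2),'Fz',f[2].round(2),'T',s['wrist_torque'].round(3))
E
python3 -c "
from h import *
st(); plan((.5674,-.0032,.068,-19))"
```

```text
jig y -28.4 jig x 0.27 z 0.0682 Fy 0.34 Fx -0.83 Fz -0.53 T [-0.06   0.132  0.006]
turn [ 0.0009 -0.0004  0.0004] shift cm [ 0.01 -0.02  0.02]
```

Scaled: -0.5 cm is -0.0067, -0.45 cm is -0.006.

Request:
{"fn": "servo_tool", "kwargs": {"commands": [[[0,0,0,-0.0007,0,0,0.8],[0,0,0,-0.0013,0,0,0.8],[0,0,0,-0.002,0,0,0.8],[0,0,0,-0.0027,0,0,0.8],[0,0,0,-0.0033,0,0,0.8],[0,0,0,-0.004,0,0,0.8],[0,0,0,-0.0047,0,0,0.8],[0,0,0,-0.0053,0,0,0.8],[0,0,0,-0.006,0,0,0.8],[0,0,0,-0.0067,0,0,0.8]]], "newtons": 60}}

```text
clock: 10.5
tcp_pos: [0.5661, -0.0072, 0.0681]
eef_rot: [0.814, 0.581, 0.001, -0.0]
ft_force: [1.7, 5.2, -2.0]
grip_width: 0.0156
grasp_force: 60.0
```

```bash
python3 -c "
from h import *
st()"
```

```text
jig y -32.56 jig x 0.12 z 0.0681 Fy 5.52 Fx -0.05 Fz -1.99 T [ 1.13  -0.323 -0.062]
```

Scaled: -0.25 cm is -0.0033, -0.05 cm is -0.0007.

Request:
{"fn": "servo_tool", "kwargs": {"commands": [[[0,0,0,-0.0007,0,0,0.8],[0,0,0,-0.0013,0,0,0.8],[0,0,0,-0.002,0,0,0.8],[0,0,0,-0.0027,0,0,0.8],[0,0,0,-0.0033,0,0,0.8],[0,0,0,-0.0033,0,0,0.8]]]}}

```text
clock: 11.1
tcp_pos: [0.5653, -0.0096, 0.0681]
eef_rot: [0.814, 0.581, 0.001, -0.0]
ft_force: [1.5, 5.5, -2.0]
grip_width: 0.0159
grasp_force: 60.0
```

```bash
python3 -c "
from h import *
st()"
```

```text
jig y -35.1 jig x 0.14 z 0.0681 Fy 5.73 Fx -0.39 Fz -1.96 T [ 1.343 -0.449 -0.042]
```

Scaled: -0.2 cm is -0.0027, -0.15 cm is -0.002.

Request:
{"fn": "servo_tool", "kwargs": {"commands": [[[0,0,0,-0.0007,0,0,0.8],[0,0,0,-0.0013,0,0,0.8],[0,0,0,-0.002,0,0,0.8],[0,0,0,-0.0027,0,0,0.8],[0,0,0,-0.0027,0,0,0.8]]]}}

```text
clock: 11.6
tcp_pos: [0.5647, -0.0112, 0.0681]
eef_rot: [0.814, 0.581, 0.001, -0.0]
ft_force: [1.9, 6.3, -0.9]
grip_width: 0.0161
grasp_force: 60.0
```

```bash
cat >> h.py <<'E'
def leafz():
    im,d=eyes.camera('side'); X=cloud('side',d)-[-.00185,-.0023,0]; q=(X[...,:2]-J); a=q@Y; b=q@XA
    m=(abs(a)<14)&(abs(b)<13)&(X[...,2]>.07)&(X[...,2]<.125); print('leaf n',m.sum(),'z95',np.percentile(X[m][:,2],[50,95,99]).round(4))
E
python3 -c "
from h import *
st(); leafz()"
```

```text
jig y -36.82 jig x 0.11 z 0.0681 Fy 6.6 Fx -0.23 Fz -0.87 T [ 1.537 -0.528 -0.066]
leaf n 14925 z95 [0.1071 0.1183 0.1236]
```

Scaled: -0.15 cm is -0.002, -0.1 cm is -0.0013.

Request:
{"fn": "servo_tool", "kwargs": {"commands": [[[0,0,0,-0.0007,0,0,0.8],[0,0,0,-0.0013,0,0,0.8],[0,0,0,-0.002,0,0,0.8],[0,0,0,-0.002,0,0,0.8]]]}}

```text
clock: 12.05
tcp_pos: [0.5643, -0.0124, 0.0681]
eef_rot: [0.814, 0.581, 0.001, -0.0]
ft_force: [2.5, 6.6, -1.0]
grip_width: 0.0155
grasp_force: 60.0
```

```bash
sed -i 's/abs(a)<14/abs(a)<.014/;s/abs(b)<13/abs(b)<.013/' h.py; python3 -c "
from h import *
st(); leafz()"
```

```text
jig y -38.07 jig x 0.09 z 0.0681 Fy 7.02 Fx 0.24 Fz -1.01 T [ 1.665 -0.567 -0.044]Traceback (most recent call last):
  File "<string>", line 3, in <module>
    st(); leafz()
          ~~~~~^^
  File "h.py", line 34, in leafz
    m=(abs(a)<.014)&(abs(b)<.013)&(X[...,2]>.07)&(X[...,2]<.125); print('leaf n',m.sum(),'z95',np.percentile(X[m][:,2],[50,95,99]).round(4))
                                                                                               ~~~~~~~~~~~~~^^^^^^^^^^^^^^^^^^^^^^
    return _quantile_unchecked(
        a, q, axis, out, overwrite_input, method, keepdims, weights)
    return _ureduce(a,
                    func=_quantile_ureduce_func,
    ...<5 lines>...
                    overwrite_input=overwrite_input,
                    method=method)
    r = func(a, **kwargs)
    result = _quantile(arr,
                       quantiles=q,
    ...<2 lines>...
                       out=out,
                       weights=wgt)
    slices_having_nans = np.isnan(arr[-1, ...])
                                  ~~~^^^^^^^^^
IndexError: index -1 is out of bounds for axis 0 with size 0
```

```bash
cat >> h.py <<'E'
def leafz():
    for n,o in(('top',(0,0,0)),('side',(-.00185,-.0023,0))):
        im,d=snap(n); X=cloud(n,d)-np.array(o); q=(X[...,:2]-J); a=q@Y; b=q@XA
        m=(a<.016)&(a>-.016)&(abs(b)<.015)&(X[...,2]>.06)&(X[...,2]<.128); z=X[m][:,2]
        print(n,'leaf px',m.sum(),np.sort(z)[-12:].round(3),im[m].mean(0) if m.sum() else '')
E
python3 -c "
from h import *
st(); leafz()"
```

```text
jig y -38.11 jig x 0.11 z 0.0681 Fy 6.89 Fx -0.47 Fz -1.61 T [ 1.715 -0.497 -0.042]
top leaf px 0 [] 
side leaf px 0 []
```

Scaled: -0.1 cm is -0.0013, -0.06 cm is -0.0008.

Request:
{"fn": "servo_tool", "kwargs": {"commands": [[[0,0,0,-0.0004,0,0,0.8],[0,0,0,-0.0008,0,0,0.8],[0,0,0,-0.0013,0,0,0.8],[0,0,0,-0.0013,0,0,0.8]]]}}

```text
clock: 12.6
tcp_pos: [0.564, -0.0133, 0.0681]
eef_rot: [0.814, 0.581, 0.001, -0.0]
ft_force: [3.2, 7.4, -2.4]
grip_width: 0.0156
grasp_force: 60.0
```

```bash
python3 -c "
from h import *
st(); leafz()"
```

```text
jig y -38.96 jig x 0.07 z 0.0681 Fy 8.05 Fx 0.59 Fz -2.4 T [ 1.734 -0.614 -0.058]
top leaf px 0 [] 
side leaf px 0 []
```

Scaled: -0.08 cm is -0.0011, -0.06 cm is -0.0008.

Request:
{"fn": "servo_tool", "kwargs": {"commands": [[[0,0,0,-0.0004,0,0,0.8],[0,0,0,-0.0008,0,0,0.8],[0,0,0,-0.0011,0,0,0.8],[0,0,0,-0.0011,0,0,0.8]]]}}

```text
clock: 13.1
tcp_pos: [0.5637, -0.0142, 0.0681]
eef_rot: [0.814, 0.581, 0.001, -0.0]
ft_force: [1.3, 6.6, -2.2]
grip_width: 0.0156
grasp_force: 60.0
```

```bash
python3 - <<'E'
from h import *
st(); leafz()
im,d=load('side'); s=arm.observe(); q=proj('side',[s['tcp_pos']])[0]; x0,y0=int(q[0])-32,int(q[1])-24
a=cv2.resize(im[y0:y0+64,x0:x0+64],(400,400),interpolation=cv2.INTER_CUBIC)
im,d=load('top'); q=proj('top',[[*J,.11]])[0]; x0,y0=int(q[0])-40,int(q[1])-40
b=cv2.resize(im[y0:y0+80,x0:x0+80],(400,400),interpolation=cv2.INTER_CUBIC)
cv2.imwrite('pics/push.png',np.hstack([a,b]))
E
```

```text
jig y -39.9 jig x 0.08 z 0.0681 Fy 6.67 Fx -0.96 Fz -2.16 T [ 1.751 -0.53  -0.073]
top leaf px 0 [] 
side leaf px 0 []
```

View pics/push.png

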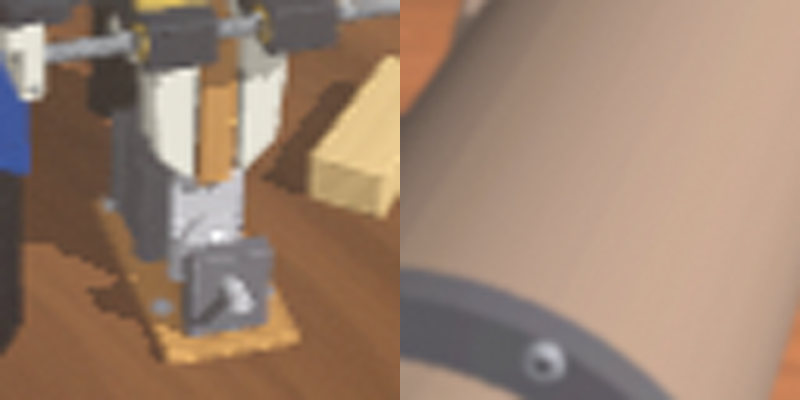

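The side view shows the fork against the collar and the bar's end emerging through the post at (235,295). The gripper hides the leaf in both views. I continue in small steps, watching force and torque.

Scaled: -0.04 cm is -0.0005, -0.02 cm is -0.0003.

Request:
{"fn": "servo_tool", "kwargs": {"commands": [[[0,0,0,-0.0003,0,0,0.8],[0,0,0,-0.0005,0,0,0.8],[0,0,0,-0.0005,0,0,0.8]]]}}

```text
clock: 13.5
tcp_pos: [0.5636, -0.0145, 0.0681]
eef_rot: [0.814, 0.581, 0.001, -0.0]
ft_force: [2.0, 5.3, -1.9]
grip_width: 0.016
grasp_force: 60.0
```

```bash
python3 -c "
from h import *
st()"
```

```text
jig y -40.28 jig x 0.07 z 0.0681 Fy 5.67 Fx 0.15 Fz -1.89 T [ 1.785 -0.565 -0.067]
```

Scaled: -0.04 cm is -0.0005, -0.02 cm is -0.0003.

Request:
{"fn": "servo_tool", "kwargs": {"commands": [[[0,0,0,-0.0003,0,0,0.8],[0,0,0,-0.0005,0,0,0.8],[0,0,0,-0.0005,0,0,0.8]]]}}

```text
clock: 13.8
tcp_pos: [0.5635, -0.0148, 0.0681]
eef_rot: [0.814, 0.581, 0.001, -0.0]
ft_force: [2.5, 7.3, -2.2]
grip_width: 0.0155
grasp_force: 60.0
```

```bash
python3 -c "
from h import *
st()"
```

```text
jig y -40.58 jig x 0.07 z 0.0681 Fy 7.74 Fx -0.04 Fz -2.18 T [ 1.777 -0.593 -0.079]
```

```bash
python3 - <<'E'
from h import *
s=arm.observe(); Rm=R.from_quat(s['eef_rot']).as_matrix(); p=s['tcp_pos']
def prof(X):
    loc=(X.reshape(-1,3)-p)@Rm*1000
    for a in range(-60,60,8):
        m=(abs(loc[:,0]+2)<24)&(abs(loc[:,1])<(6 if a<0 else 13))&(loc[:,2]>=a)&(loc[:,2]<a+8); k=loc[m]
        if len(k)>3: print(a,len(k),np.percentile(k[:,0],[10,25,50,75]).round(1))
prof(np.mean([cloud('side',eyes.camera('side')[1]) for _ in range(3)],0)-[-.00185,-.0023,0]); st()
E
```

```text
-60 7 [-12.1 -11.7 -11.1 -10.6]
-52 12 [-10.8 -10.2  -9.8  -9.7]
-44 15 [-12.4 -11.6 -10.7  -9.7]
-36 10 [-12.3 -11.9 -11.  -10.6]
-28 9 [-11.5 -11.3 -10.2 -10. ]
-20 14 [-10.9 -10.5 -10.   -9.1]
-12 15 [-11.5 -11.  -10.1  -9.8]
-4 10 [-10.9 -10.6  -9.9  -9.1]
4 14 [-9.  -3.4 -2.5 -1.5]
12 28 [-3.  -2.4 -1.6 -0.8]
20 46 [-24.4  -7.4  -2.9  -1.5]
28 38 [-9.1 -7.8 -6.3 -2.3]
36 8 [-7.6 -4.4 -1.7 18.5]
44 5 [-2.7 -2.5 -0.1 19.8]
52 7 [-2.8  8.6 19.8 20. ]
jig y -40.56 jig x 0.08 z 0.0681 Fy 7.27 Fx -0.46 Fz -2.65 T [ 1.765 -0.582 -0.043]
```

```bash
python3 - <<'E'
from h import *
o=np.array([-.00185,-.0023,0])
now=np.mean([cloud('side',eyes.camera('side')[1]) for _ in range(3)],0)
for nm,X in(('init',np.load('sideX.npy')),('now',now)):
    X=(X-o).reshape(-1,3); a=(X[:,:2]-J)@Y*1000; b=(X[:,:2]-J)@XA*1000; z=X[:,2]*1000
    m=(abs(b)<11)&(z>30)&(z<42)&(a<-30)&(a>-60); print(nm,'collar',m.sum(),np.percentile(a[m],[10,25,50,75,90]).round(1))
    m=(abs(b)<5)&(z>26)&(z<34)&(a<-77)&(a>-115); print(nm,'bar end',m.sum(),np.sort(a[m])[:6].round(1) if m.sum() else '')
E
```

```text
init collar 42 [-50.2 -41.7 -38.7 -37.2 -35.9]
init bar end 6 [-79.9 -79.8 -79.6 -79.1 -78.5 -77.8]
now collar 38 [-50.8 -48.9 -47.1 -44.  -42.8]
now bar end 14 [-91.1 -90.  -88.1 -87.8 -87.1 -87. ]
```

Scaled: -0.04 cm is -0.0005, -0.02 cm is -0.0003.

Request:
{"fn": "servo_tool", "kwargs": {"commands": [[[0,0,0,-0.0003,0,0,0.8],[0,0,0,-0.0005,0,0,0.8],[0,0,0,-0.0005,0,0,0.8]]]}}

```text
clock: 14.4
tcp_pos: [0.5633, -0.0151, 0.0681]
eef_rot: [0.814, 0.581, 0.001, -0.0]
ft_force: [2.1, 8.1, -1.8]
grip_width: 0.0158
grasp_force: 60.0
```

```bash
python3 -c "
from h import *
st()"
```

```text
jig y -40.93 jig x 0.06 z 0.0681 Fy 8.28 Fx -0.67 Fz -1.78 T [ 1.841 -0.544 -0.087]
```

Scaled: -0.03 cm is -0.0004, -0.02 cm is -0.0003.

Request:
{"fn": "servo_tool", "kwargs": {"commands": [[[0,0,0,-0.0003,0,0,0.8],[0,0,0,-0.0004,0,0,0.8],[0,0,0,-0.0004,0,0,0.8],[0,0,0,-0.0004,0,0,0.8]]]}}

```text
clock: 14.8
tcp_pos: [0.5633, -0.0153, 0.0681]
eef_rot: [0.814, 0.581, 0.001, -0.0]
ft_force: [1.7, 8.2, -2.3]
grip_width: 0.0155
grasp_force: 60.0
```

```bash
python3 - <<'E'
from h import *
st()
o=np.array([-.00185,-.0023,0])
X=np.mean([cloud('side',eyes.camera('side')[1]) for _ in range(3)],0)
X=(X-o).reshape(-1,3); a=(X[:,:2]-J)@Y*1000; b=(X[:,:2]-J)@XA*1000; z=X[:,2]*1000
m=(abs(b)<11)&(z>30)&(z<42)&(a<-30)&(a>-60); print('collar',m.sum(),np.percentile(a[m],[10,25,50,75,90]).round(1))
m=(abs(b)<5)&(z>26)&(z<34)&(a<-77)&(a>-115); print('bar end',m.sum(),np.sort(a[m])[:6].round(1))
st()
E
```

```text
jig y -41.15 jig x 0.07 z 0.0681 Fy 8.33 Fx -1.03 Fz -2.27 T [ 1.842 -0.629 -0.036]
collar 33 [-51.9 -48.9 -47.8 -45.6 -43.4]
bar end 15 [-91.3 -91.1 -88.8 -88.4 -87.5 -86.8]
jig y -41.12 jig x 0.07 z 0.0681 Fy 8.11 Fx 0.32 Fz -1.34 T [ 1.843 -0.576 -0.068]
```

Request:
{"fn": "servo_tool", "kwargs": {"commands": [[[0,0,0,0.0013,0,0,0.8],[0,0,0,0.0027,0,0,0.8],[0,0,0,0.004,0,0,0.8],[0,0,0,0.0053,0,0,0.8],[0,0,0,0.0067,0,0,0.8],[0,0,0,0.008,0,0,0.8],[0,0,0,0.0093,0,0,0.8],[0,0,0,0.0107,0,0,0.8],[0,0,0,0.012,0,0,0.8],[0,0,0,0.0133,0,0,0.8],[0,0,0,0.0147,0,0,0.8],[0,0,0,0.0153,0,0,0.8],[0,0,0,0.0153,0,0,0.8],[0,0,0,0.0153,0,0,0.8]]]}}

```text
clock: 16.35
tcp_pos: [0.5665, -0.0061, 0.0681]
eef_rot: [0.814, 0.581, 0.0, 0.0]
ft_force: [0.5, 2.5, -0.2]
grip_width: 0.0156
grasp_force: 60.0
```

```bash
python3 -c "
from h import *
st()"
```

```text
jig y -31.36 jig x 0.13 z 0.0681 Fy 2.5 Fx -0.28 Fz -0.2 T [ 0.653 -0.138 -0.012]
```

Scaled: 0.2 cm is 0.0027, 0.1 cm is 0.0013.

Request:
{"fn": "servo_tool", "kwargs": {"commands": [[[0,0,0,0.0013,0,0,0.8],[0,0,0,0.0027,0,0,0.8],[0,0,0,0.0027,0,0,0.8],[0,0,0,0.0027,0,0,0.8]]]}}

```text
clock: 16.75
tcp_pos: [0.5671, -0.0044, 0.068]
eef_rot: [0.814, 0.581, 0.0, 0.0]
ft_force: [-0.6, 0.4, -0.8]
grip_width: 0.0158
grasp_force: 60.0
```

```bash
python3 -c "
from h import *
st()"
```

```text
jig y -29.58 jig x 0.1 z 0.068 Fy 0.19 Fx -0.65 Fz -0.8 T [-0.091  0.081  0.032]
```

Scaled: -15 cm is -0.2, -8.2 cm is -0.1093.

Request:
{"fn": "servo_tool", "kwargs": {"commands": [[[0,0,0,0.0004,0,-0.0067,0.8],[0,0,0,0.0004,0,-0.02,0.8],[0,0,0,0.0004,0,-0.04,0.8],[0,0,0,0,0,-0.0667,0.8],[0,0,0,0,0,-0.0933,0.8],[0,0,0,0,0,-0.1093,0.8],[0,0,0,-0.0133,0.0013,-0.1093,0.8],[0,0,0,-0.0467,0.0067,-0.1093,0.8],[0,0,0,-0.0933,0.0133,-0.1093,0.8],[0,0,0,-0.1467,0.02,-0.1093,0.8],[0,0,0,-0.1867,0.0267,-0.1093,0.8],[0,0,0,-0.2,0.028,-0.1093,0.8]]]}}

```text
clock: 17.95
tcp_pos: [0.5363, -0.1575, 0.1497]
eef_rot: [0.816, 0.579, -0.001, 0.001]
ft_force: [0.5, 0.8, -0.6]
grip_width: 0.0157
grasp_force: 60.0
```

```bash
python3 - <<'E'
from h import *
leafz(); st()
plan((.5127,-.3011,.15,-18.35))
o=np.array([-.00185,-.0023,0])
for n,off in(('top',0),('side',o)):
    X=cloud(n,load(n)[1])-off; X=X.reshape(-1,3); q=X[(abs((X[:,:2]-J)@Y)<.02)&(abs((X[:,:2]-J)@XA)<.02)&(X[:,2]>.105)&(X[:,2]<.125)]
    if len(q)>5:
        r=cv2.minAreaRect((q[:,:2]*1000).astype(np.float32)); print(n,len(q),np.round(r[0],1),np.round(r[1],1),round(r[2],1),np.median(q[:,2]))
E
```

```text
top leaf px 172 [0.115 0.115 0.115 0.115 0.115 0.116 0.116 0.116 0.116 0.117 0.117 0.117] [166.06976744 218.50581395 236.0872093 ]
side leaf px 82 [0.089 0.091 0.091 0.093 0.094 0.094 0.094 0.096 0.097 0.098 0.1   0.1  ] [100.93902439 138.59756098 162.85365854]
jig y -181.71 jig x 20.73 z 0.1496 Fy 0.64 Fx 0.33 Fz -1.38 T [-0.078  0.085  0.006]
turn [-0.0001  0.0004 -0.0147] shift cm [-14.6    2.51  -0.04]
top 117 [576.1  24. ] [23.9 22.5] 72.3 0.11347146457661039
```

The leaf has risen: its top now reads 113–115 mm. The fork goes back to its slot.

Scaled: -14.6 cm is -0.1947, 2.5 cm is 0.0333, -0.015 rad is -0.0075.

Request:
{"fn": "servo_tool", "kwargs": {"commands": [[[0,0,-0.0025,-0.04,0.0067,0,0.8],[0,0,-0.005,-0.0867,0.0147,0,0.8],[0,0,-0.0075,-0.1333,0.0227,0,0.8],[0,0,-0.0075,-0.1667,0.0293,0,0.8],[0,0,-0.0075,-0.1867,0.032,0,0.8],[0,0,-0.0075,-0.1947,0.0333,0,0.8],[0,0,-0.0075,-0.1947,0.0333,0,0.8],[0,0,-0.0075,-0.1947,0.0333,0,0.8],[0,0,-0.0075,-0.1947,0.0333,0,0.8],[0,0,-0.0075,-0.1947,0.0333,0,0.8]]]}}

```text
clock: 19.05
tcp_pos: [0.5149, -0.2977, 0.1499]
eef_rot: [0.809, 0.588, 0.0, -0.0]
ft_force: [-0.0, 0.4, -0.8]
grip_width: 0.0161
grasp_force: 60.0
```

```bash
python3 - <<'E'
from h import *
s=arm.observe(); Rm=R.from_quat(s['eef_rot']).as_matrix(); p=s['tcp_pos']; print(p,s['joint_velocities'].round(3))
plan((.5127,-.3011,.0618,-18.34))
X=np.mean([cloud('side',eyes.camera('side')[1]) for _ in range(3)],0)-[-.00185,-.0023,0]
loc=(X.reshape(-1,3)-p)@Rm*1000
for a in range(-44,62,10):
    m=(abs(loc[:,0]+2)<14)&(abs(loc[:,1])<(6 if a<4 else 16))&(loc[:,2]>=a)&(loc[:,2]<a+10); k=loc[m]
    if len(k)>3: print(a,len(k),np.percentile(k[:,0],[25,50,75]).round(1),np.percentile(k[:,1],[5,95]).round(1),k[:,2].max().round(1))
E
```

```text
[ 0.51490697 -0.29765743  0.14989819] [ 0.006 -0.     0.003 -0.002  0.001 -0.     0.001]
turn [ 0.0005 -0.0009  0.0057] shift cm [-0.4  -0.11  8.81]
-44 21 [-10.8 -10.6 -10. ] [-5.7  5.3] -34.9
-34 21 [-11.  -10.6 -10.2] [-4.7  4.4] -24.4
-24 20 [-10.7 -10.3  -9.9] [-5.   4.6] -14.8
-14 22 [-10.9 -10.6  -9.9] [-5.5  5.1] -4.5
-4 16 [-11.  -10.7 -10.3] [-5.3  4.1] 5.3
6 38 [-2.7 -2.  -1.5] [-15.1  11.9] 15.6
16 54 [-3.  -2.5 -2. ] [-15.   11.8] 25.9
26 34 [-2.8 -2.2 -2. ] [-14.7  11.9] 36.0
36 35 [-2.8 -2.2 -1.4] [-15.5  12.1] 46.0
46 32 [-2.9 -2.5 -1.7] [-14.9  11.6] 55.8
56 9 [-3.1 -3.1 -1.1] [-14.4  12.9] 65.2
```

Scaled: 2.2 cm is 0.0293, 1.5 cm is 0.02, 0.0057 rad is 0.0029.

Request:
{"fn": "servo_tool", "kwargs": {"commands": [[[0,0,0.0029,-0.0027,-0.0007,0.0067,0.8],[0,0,0.0029,-0.0053,-0.0015,0.02,0.8],[0,0,0.0029,-0.0053,-0.0015,0.0293,0.8],[0,0,0.0029,-0.0053,-0.0015,0.0293,0.8],[0,0,0.0029,-0.0053,-0.0015,0.0293,0.8],[0,0,0.0029,-0.0053,-0.0015,0.0293,0.8]]]}}

```text
clock: 19.8
tcp_pos: [0.5123, -0.3025, 0.1281]
eef_rot: [0.811, 0.585, 0.0, 0.0]
ft_force: [-0.5, 0.2, -0.6]
grip_width: 0.0158
grasp_force: 60.0
```

```bash
python3 -c "
from h import *
print(arm.observe()['tcp_pos']);plan((.5127,-.3011,.0618,-18.34))"
```

```text
[ 0.5123002  -0.30251578  0.12810951]
turn [ 0.0009 -0.0002 -0.0017] shift cm [ 0.15 -0.01  6.63]
```

Scaled: 3.3 cm is 0.044, 0.08 cm is 0.0011, -0.001 rad is -0.0005.

Request:
{"fn": "servo_tool", "kwargs": {"commands": [[[0,0,-0.0005,0.0011,0,0,0.8],[0,0,-0.0005,0.0011,0,0.0067,0.8],[0,0,-0.0005,0.0011,0,0.016,0.8],[0,0,-0.0005,0.0011,0,0.0253,0.8],[0,0,-0.0005,0.0011,0,0.0347,0.8],[0,0,-0.0005,0.0011,0,0.044,0.8],[0,0,-0.0005,0.0011,0,0.044,0.8],[0,0,-0.0005,0.0011,0,0.044,0.8]]]}}

```text
clock: 20.6
tcp_pos: [0.5123, -0.3017, 0.0948]
eef_rot: [0.811, 0.585, 0.0, 0.0]
ft_force: [-0.1, 0.6, -0.9]
grip_width: 0.0156
grasp_force: 60.0
```

```bash
python3 -c "
from h import *
s=arm.observe();print(s['tcp_pos'],s['ft_force']);plan((.5127,-.3011,.0618,-18.34))"
```

```text
[ 0.51232853 -0.30166614  0.09477229] [-0.07464564  0.57978308 -0.90765812]
turn [ 0.0002 -0.0003 -0.0008] shift cm [0.06 0.02 3.3 ]
```

Tips are in the slot (20 mm deep) without force. I finish the insertion.

Scaled: 3.25 cm is 0.0433, 0.02 cm is 0.0003.

Request:
{"fn": "servo_tool", "kwargs": {"commands": [[[0,0,0,0.0007,0.0003,0.008,0.8],[0,0,0,0.0007,0.0003,0.016,0.8],[0,0,0,0.0007,0.0003,0.024,0.8],[0,0,0,0.0007,0.0003,0.032,0.8],[0,0,0,0.0007,0.0003,0.0387,0.8],[0,0,0,0.0007,0.0003,0.0427,0.8],[0,0,0,0.0007,0.0003,0.0433,0.8],[0,0,0,0.0007,0.0003,0.0433,0.8],[0,0,0,0.0007,0.0003,0.0433,0.8]]]}}

```text
clock: 21.5
tcp_pos: [0.513, -0.3013, 0.0627]
eef_rot: [0.811, 0.585, 0.0, 0.0]
ft_force: [0.2, 0.6, -0.8]
grip_width: 0.016
grasp_force: 60.0
```

Scaled: -14 cm is -0.1867, -11 cm is -0.1467.

Request:
{"fn": "servo_tool", "kwargs": {"commands": [[[0,0,0,0,0,0.0009,0.8],[0,0,0,0,0,0.0009,0.8],[0,0,0,0,0,0.0009,3],[0,0,0,0,0,0.0009,5],[0,0,0,0,0,0.0009,7],[0,0,0,0,0,0.0009,9.18],[0,0,0,0,0,0.0009,9.18],[0,0,0,0,0,0.0009,9.18],[0,0,0,0,0,0.0009,9.18],[0,0,0,0,0,0.0009,9.18],[0,0,0,0,0,-0.0133,9.18],[0,0,0,0,0,-0.0467,9.18],[0,0,0,0,0,-0.0933,9.18],[0,0,0,0,0,-0.1467,9.18],[0,0,0,0,0,-0.1867,9.18]]]}}

```text
clock: 23.0
tcp_pos: [0.5128, -0.3018, 0.2056]
eef_rot: [0.811, 0.585, 0.001, 0.001]
ft_force: [0.0, -0.2, -0.6]
grip_width: 0.0915
grasp_force: 0.0
```

```bash
python3 - <<'E'
from h import *
print(arm.observe()['tcp_pos'], arm.observe()['grip_width'])
X=cloud('side',eyes.camera('side')[1]).reshape(-1,3)
q=X[((X>(.42,-.4,.124))&(X<(.6,-.18,.145))).all(1)]; r=cv2.minAreaRect((q[:,:2]*1000).astype(np.float32)); print(len(q),r,np.median(q[:,2]),q[:,2].max())
# leaf pick pose
plan((.55,-.15,.2,-19),(J[0],J[1],.2,-19))
E
```

```text
[ 0.5128276 -0.3018479  0.2056211] 0.09153049905672453
71 ((509.1638488769531, -304.85986328125), (21.400691986083984, 15.570161819458008), 68.14839172363281) 0.12921845923857156 0.1317766034942074
turn [0.0087 0.0005 0.0099] shift cm [15.66 -1.5   0.98]
turn [0.0087 0.0005 0.0099] shift cm [32.97 -4.46  0.95]
```

Scaled: 32.9 cm is 0.4387, 32.5 cm is 0.4333, 0.01 rad is 0.005.

Request:
{"fn": "servo_tool", "kwargs": {"commands": [[[0.001,0,0.001,0.0267,-0.0027,0.004,6],[0.002,0,0.0025,0.08,-0.0107,0.012,5],[0.003,0,0.005,0.14,-0.0187,0.012,5],[0.004,0,0.005,0.2,-0.0267,0.012,5],[0.004,0,0.005,0.26,-0.0347,0.012,5],[0.004,0,0.005,0.32,-0.0427,0.012,5],[0.004,0,0.005,0.3733,-0.0507,0.012,5],[0.004,0,0.005,0.4133,-0.056,0.012,5],[0.004,0,0.005,0.4333,-0.0587,0.012,5],[0.004,0,0.005,0.4387,-0.0593,0.012,5],[0.004,0,0.005,0.4387,-0.0593,0.012,5],[0.004,0,0.005,0.4387,-0.0593,0.012,5],[0.004,0,0.005,0.4387,-0.0593,0.012,5]]]}}

```text
clock: 24.35
tcp_pos: [0.574, 0.023, 0.1937]
eef_rot: [0.815, 0.58, -0.002, -0.003]
ft_force: [0.7, -0.4, -0.0]
grip_width: 0.0497
grasp_force: 0.0
```

```bash
python3 - <<'E'
from h import *
s=arm.observe(); print(s['tcp_pos'],s['grip_width'])
plan((*J,.125,-19),(*J,.072,-19))
X=np.load('topX.npy').reshape(-1,3); q=X[X[:,2]>.05]; a=(q[:,:2]-J)@Y; b=(q[:,:2]-J)@XA
m=(abs(a)<.06)&(abs(b)<.12)&((abs(b)>.028)|(abs(a)>.028)); 
for h in(0,):
    if m.any(): print(np.c_[a[m],b[m],q[m][:,2]].min(0).round(3),np.c_[a[m],b[m],q[m][:,2]].max(0).round(3),m.sum())
X=cloud('top',eyes.camera('top')[1]).reshape(-1,3)
q=X[((X>(.42,-.4,.124))&(X<(.6,-.18,.145))).all(1)]
if len(q)>5: print('fork',cv2.minAreaRect((q[:,:2]*1000).astype(np.float32)),np.median(q[:,2]),len(q))
E
```

```text
[0.57403173 0.02297472 0.19373372] 0.04968621216635942
turn [-0.0071  0.0001 -0.002 ] shift cm [0.14 0.27 6.87]
turn [-0.0071  0.0001 -0.002 ] shift cm [ 0.14  0.31 12.17]
[-0.058 -0.108  0.052] [ 0.06  -0.059  0.078] 125
fork ((511.109619140625, -299.6289367675781), (22.79701042175293, 15.772513389587402), 78.43551635742188) 0.12894778402152185 81
```

Scaled: 5.8 cm is 0.0773, 0.14 cm is 0.0019, -0.002 rad is -0.001.

Request:
{"fn": "servo_tool", "kwargs": {"commands": [[[-0.0035,0,-0.001,0.0019,0.0039,0.02,5],[-0.0035,0,-0.001,0.0019,0.0039,0.0467,5],[-0.0035,0,-0.001,0.0019,0.0039,0.0667,5],[-0.0035,0,-0.001,0.0019,0.0039,0.0773,5],[-0.0035,0,-0.001,0.0019,0.0039,0.0773,5],[-0.0035,0,-0.001,0.0019,0.0039,0.0773,5],[-0.0035,0,-0.001,0.0019,0.0039,0.0773,5]]]}}

```text
clock: 25.1
tcp_pos: [0.5776, 0.0254, 0.1364]
eef_rot: [0.813, 0.582, 0.001, 0.0]
ft_force: [0.0, 0.1, 0.3]
grip_width: 0.05
grasp_force: 0.0
```

```bash
python3 -c "
from h import *
print(arm.observe()['tcp_pos']);plan((*J,.072,-19))"
```

```text
[0.57759595 0.02535447 0.13636883]
turn [ 0.0008 -0.0009  0.0025] shift cm [-0.2  -0.04  6.44]
```

Scaled: 6.4 cm is 0.0853, -0.04 cm is -0.0005, 0.0025 rad is 0.0013.

Request:
{"fn": "servo_tool", "kwargs": {"commands": [[[0,0,0.0013,-0.002,-0.0005,0.0133,5],[0,0,0.0013,-0.002,-0.0005,0.0333,5],[0,0,0.0013,-0.002,-0.0005,0.0533,5],[0,0,0.0013,-0.002,-0.0005,0.072,5],[0,0,0.0013,-0.002,-0.0005,0.0827,5],[0,0,0.0013,-0.002,-0.0005,0.0853,5],[0,0,0.0013,-0.002,-0.0005,0.0853,5],[0,0,0.0013,-0.002,-0.0005,0.0853,5],[0,0,0.0013,-0.002,-0.0005,0.0853,4],[0,0,0.0013,-0.002,-0.0005,0.0853,3],[0,0,0.0013,-0.002,-0.0005,0.0853,2],[0,0,0.0013,-0.002,-0.0005,0.0853,1.8],[0,0,0.0013,-0.002,-0.0005,0.0853,1.8],[0,0,0.0013,-0.002,-0.0005,0.0853,1.8],[0,0,0.0013,-0.002,-0.0005,0.0853,1.8]]], "newtons": 15}}

```text
clock: 26.6
tcp_pos: [0.5763, 0.0243, 0.0716]
eef_rot: [0.814, 0.581, 0.0, -0.0]
ft_force: [0.7, -0.4, 0.0]
grip_width: 0.0219
grasp_force: 15.0
```

```bash
python3 -c "
from h import *
plan((.5763,.0243,.15,-19),(.5018,.3298,.15,5.3))"
```

```text
turn [-0.0001 -0.0004  0.0004] shift cm [-0.    0.   -7.84]
turn [-0.     -0.0005 -0.4237] shift cm [ 26.47 -16.98  -7.83]
```

Scaled: 26.5 cm is 0.3533, 25.7 cm is 0.3427, -0.11 rad is -0.055.

Request:
{"fn": "servo_tool", "kwargs": {"commands": [[[0,0,0,0,0,-0.008,1.8],[0,0,0,0,0,-0.0267,1.8],[0,0,0,0,0,-0.0533,1.8],[0,0,0,0,0,-0.08,1.8],[0,0,0,0,0,-0.1,1.8],[0,0,-0.01,0.0133,-0.008,-0.104,1.8],[0,0,-0.03,0.0467,-0.0293,-0.104,1.8],[0,0,-0.055,0.0933,-0.06,-0.104,1.8],[0,0,-0.085,0.14,-0.0893,-0.104,1.8],[0,0,-0.115,0.1867,-0.12,-0.104,1.8],[0,0,-0.145,0.2333,-0.1493,-0.104,1.8],[0,0,-0.175,0.28,-0.18,-0.104,1.8],[0,0,-0.195,0.32,-0.2053,-0.104,1.8],[0,0,-0.2075,0.3427,-0.22,-0.104,1.8],[0,0,-0.212,0.3533,-0.2267,-0.104,1.8],[0,0,-0.212,0.3533,-0.2267,-0.104,1.8],[0,0,-0.212,0.3533,-0.2267,-0.104,1.8],[0,0,-0.212,0.3533,-0.2267,-0.104,1.8],[0,0,-0.212,0.3533,-0.2267,-0.104,1.8]]]}}

```text
clock: 28.5
tcp_pos: [0.5023, 0.3285, 0.1498]
eef_rot: [0.675, 0.738, 0.0, -0.0]
ft_force: [-0.8, 0.9, -0.5]
grip_width: 0.022
grasp_force: 15.0
```

```bash
python3 - <<'E'
from h import *
s=arm.observe(); p=s['tcp_pos']; Rm=R.from_quat(s['eef_rot']).as_matrix(); print(p)
plan((.5018,.3298,.0386,5.3))
X=np.mean([cloud('side',eyes.camera('side')[1]) for _ in range(3)],0)-[-.00185,-.0023,0]
loc=(X.reshape(-1,3)-p)@Rm*1000
m=(abs(loc[:,0])<20)&(abs(loc[:,1])<16)&(loc[:,2]>3)&(loc[:,2]<45); print(m.sum(),np.percentile(loc[m],[2,50,98],axis=0).round(1),np.sort(loc[m][:,2])[-8:].round(1))
E
```

```text
[0.50230054 0.3285328  0.14983232]
turn [ 0.     -0.     -0.0025] shift cm [ 0.13 -0.04 11.12]
94 [[-11.5 -11.2   3.9]
 [ -8.1  -6.5  19. ]
 [ 12.1  10.   31.1]] [29.8 29.9 29.9 30.6 30.9 31.  32.  32.2]
```

Scaled: 11.2 cm is 0.1493, 11.1 cm is 0.148.

Request:
{"fn": "servo_tool", "kwargs": {"commands": [[[0,0,0,0.0013,0,0.0267,1.8],[0,0,0,0.0013,0,0.06,1.8],[0,0,0,0.0013,0,0.0933,1.8],[0,0,0,0.0013,0,0.12,1.8],[0,0,0,0.0013,0,0.136,1.8],[0,0,0,0.0013,0,0.144,1.8],[0,0,0,0.0013,0,0.148,1.8],[0,0,0,0.0013,0,0.1493,1.8],[0,0,0,0.0013,0,0.1493,1.8],[0,0,0,0.0013,0,0.1493,1.8]]]}}

```text
clock: 29.65
tcp_pos: [0.5019, 0.3315, 0.0384]
eef_rot: [0.674, 0.739, 0.001, -0.0]
ft_force: [0.1, -0.7, 0.2]
grip_width: 0.0221
grasp_force: 15.0
```

Scaled: 0.08 cm is 0.0011, 0.04 cm is 0.0005.

Request:
{"fn": "servo_tool", "kwargs": {"commands": [[[0,0,0,0,0,0.0005,1.8],[0,0,0,0,0,0.0011,1.8],[0,0,0,0,0,0.0011,1.8]]]}}

```text
clock: 29.95
tcp_pos: [0.5015, 0.3313, 0.037]
eef_rot: [0.674, 0.739, 0.0, -0.0]
ft_force: [-1.0, 0.5, -0.6]
grip_width: 0.022
grasp_force: 15.0
```

Scaled: 0.06 cm is 0.0008, 0.04 cm is 0.0005.

Request:
{"fn": "servo_tool", "kwargs": {"commands": [[[0,0,0,0,0,0.0005,1.8],[0,0,0,0,0,0.0008,1.8],[0,0,0,0,0,0.0008,1.8]]]}}

```text
clock: 30.25
tcp_pos: [0.5015, 0.3312, 0.0367]
eef_rot: [0.674, 0.739, 0.0, -0.0]
ft_force: [-0.2, -1.3, 3.5]
grip_width: 0.0217
grasp_force: 15.0
```

Contact (3.5 N up). I release slowly and retreat upwards.

Scaled: -17 cm is -0.2267, -16 cm is -0.2133.

Request:
{"fn": "servo_tool", "kwargs": {"commands": [[[0,0,0,0,0,0,2.2],[0,0,0,0,0,0,2.4],[0,0,0,0,0,0,2.8],[0,0,0,0,0,0,3.4],[0,0,0,0,0,0,4.2],[0,0,0,0,0,0,5],[0,0,0,0,0,0,5],[0,0,0,0,0,0,5],[0,0,0,0,0,0,5],[0,0,0,0,0,-0.0133,5],[0,0,0,0,0,-0.04,5],[0,0,0,0,0,-0.08,5],[0,0,0,0,0,-0.1333,5],[0,0,0,0,0,-0.1867,5],[0,0,0,0.04,0,-0.2133,5],[0,0,0,0.0933,0,-0.2267,5],[0,0,0,0.1467,0,-0.2267,5],[0,0,0,0.2,0,-0.2267,5],[0,0,0,0.2,0,-0.2267,5],[0,0,0,0.2,0,-0.2267,5]]]}}

```text
clock: 32.25
tcp_pos: [0.487, 0.4812, 0.2064]
eef_rot: [0.673, 0.74, -0.0, -0.0]
ft_force: [0.4, -0.5, 0.6]
grip_width: 0.05
grasp_force: 0.0
```

```bash
python3 - <<'E'
from h import *
print(arm.observe()['clock'],arm.observe()['tcp_pos'])
S={}
for n,o in(('top',0),('side',np.array([-.00185,-.0023,0]))):
    im,d=snap(n,n+'end'); X=(cloud(n,d)-o).reshape(-1,3); S[n]=im
    for nm,lo,hi in(('leaf',(.45,.27,.07),(.55,.39,.1)),('fork',(.42,-.4,.124),(.6,-.18,.145))):
        q=X[((X>lo)&(X<hi)).all(1)]
        if len(q)>5: r=cv2.minAreaRect((q[:,:2]*1000).astype(np.float32)); print(n,nm,len(q),np.round(r[0],1),np.round(r[1],1),round(r[2],1),np.median(q[:,2]).round(4),q[:,2].max().round(4))
cv2.imwrite('pics/end.png',np.hstack([cv2.resize(S['top'],(400,300)),cv2.resize(S['side'],(400,300))]))
E
```

```text
32.25 [0.48703756 0.4811768  0.20642157]
top leaf 120 [500.2 331.3] [21.5 24.7] 4.6 0.0789 0.0823
top fork 82 [ 511.  -299.8] [22.4 16. ] 77.3 0.1285 0.1323
side leaf 53 [500.4 331.5] [21.6 26.4] 4.6 0.0776 0.083
side fork 72 [ 511.7 -301.5] [24.5 16.5] 70.8 0.1287 0.1321
```

View pics/end.png

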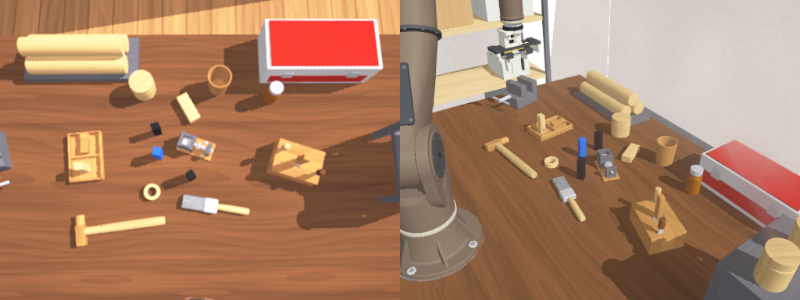

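The leaf stands upright in the near compartment at (540,125) in the right panel, with its top at 79 mm. The fork is fully down in the stand with its top at 129–132 mm, as at the start. Nothing else has moved.

```bash
python3 -c "
from h import *
print(sign_off())"
```

```text
the job is handed in; nothing more can be done
None
```

The job is done and handed in at about 32 s: I freed the leaf with the fork (highest force reading about 8.3 N), put the fork back fully down in its slot, and stood the leaf upright in the near tray compartment.

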